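Clamp a bearing under a keyed collar on the preload stand

TASK

Clamp the single ball bearing that lies on its own beside the preload stand: set it flat over the spindle onto the spring plate and let go of it, then put the knurled collar over the spindle, turn it until its hidden keyways drop over the pins, and push it fully home against the spring. Finish while still holding the collar pushed home in the gripper; leave the other things on the bench where they are.

Things in the scene. Friction and masses are not known exactly. Their poses are not given: they have to be found in the camera images.
- bearing_center (a point): Centre (half-way up) of the loose ball bearing to be clamped: 62 mm outside, 14 mm high, bore about 35 mm, 0.155 kg, lying flat on the bench on its own in front of the rows of other bearings, to the left or right of the stand. z axis = bearing axis.
- collar_center (a point): Centre of the loose steel collar, standing on the bench on the other side of the stand; 38 mm high (19 mm to underside and to top), about 0.16 kg. Upper 21 mm: knurled grip, 45 mm diameter (46 over the knurl); lower 17 mm: smooth skirt, 44 mm diameter. A 19.6 mm bore runs right through. z axis = bore axis, up.
- collar: The same collar, origin at the centre of its underside. Three blind keyways, 120 degrees apart, 10 mm wide, are cut inside the skirt from the underside, 16.5 mm deep; they cannot be seen from above and their angle is not given: find it by feel.
- spindle_top (a point): Top of the upright spindle of the stand, on its axis, 92 mm above the bench. Spindle 16 mm in diameter, tapering to 7 mm over its top 10 mm; very stiff to turn (2 N m), it stands at an unknown angle. The grey base of the stand is 100 x 90 mm, 18 mm high, fixed to the bench; the yaw of this point is that of the base, not of the pins.
- pins (a point): On the spindle axis at the upper side of its three radial pins, 63.5 mm above the bench (does not turn with them). Pins 5 mm thick, 120 degrees apart, 26 mm over the tips. Off the keyways the collar underside rests here. With keyways over the pins (within about 12 degrees) it drops 9.5 mm to the bearing and, pushed home, stops 16.5 mm below this point.
- seat (a point): Centre of the upper face of the stand's spring plate, on the spindle axis, 40 mm above the bench when not pressed. The face is 54 mm in diameter; a tapered pilot boss, 29.6 mm in diameter (27 at its top) and 5 mm high, stands on it and centres the bearing's bore. z axis up.
- spring_plate (a joint): How far the spring plate is pressed down: 0 free (m, grows downward, at most 0.009). About 3.6 N starts it, then 0.6 N per mm; it reads about 0.007 with the bearing in place and the collar fully home. It springs back when let go.
- by_spanner: Bystander, leave alone: open-ended spanner. Origin at the centre of its underside.
- by_brush: Bystander, leave alone: flat brush with wooden handle. Origin at the centre of its underside.
- by_marker_c: Bystander, leave alone: black marker pen. Origin at the centre of its underside.
- by_micrometer: Bystander, leave alone: micrometer. Origin at the centre of its underside.
- by_tally_counter: Bystander, leave alone: white tally counter. Origin at the centre of its underside.
- by_hex_key_a: Bystander, leave alone: hex key. Origin at the centre of its underside.
- by_plug_gauge: Bystander, leave alone: plug gauge standing upright, 102 mm tall. Origin at the centre of its underside.
- by_parts_cup: Bystander, leave alone: plastic beaker, 84 mm tall. Origin at the centre of its underside.
Things that resemble listed ones, but are neither listed nor needed, are in the scene too. What is shaped like the part that bears bearing_center but green is not meant.

How it is judged:
On the way:
1. the bearing lies flat on the spring plate, centred on the boss, and the fingers have let go of it (horizontal distance between bearing_center and seat below 0.004 m and z of bearing_center in the frame of seat between 0.004 and 0.01 m and angle between bearing_center's own z axis and vertical below 0.08 rad and contact force between the fingers and work_bearing below 0.2 N), for 0.2 s.
At the end, for the whole second after the job is handed in: The bearing lies flat on the spring plate within 4 mm of its axis; the collar is upright on the spindle (4 mm, 0.08 rad), its centre at least 24 mm below the spindle top, the spring plate pressed down 5 mm or more; fingers still hold the still collar (over 2 N) (horizontal distance between bearing_center and seat below 0.004 m and z of bearing_center in the frame of seat between 0.004 and 0.01 m and angle between each of bearing_center, collar_center's own z axis and vertical below 0.08 rad and horizontal distance between collar_center and spindle_top below 0.004 m and z of collar_center in the frame of spindle_top below -0.024 m and value of joint spring_plate above 0.005 m and contact force between the fingers and collar above 2 N and linear speed of collar below 0.01 m/s); the arm keeps its last pose, push and grip.
It fails at once if one of the other things on the bench was moved more than 30 mm (distance of any of by_spanner, by_brush, by_marker_c, by_micrometer, by_tally_counter, by_hex_key_a, by_plug_gauge, by_parts_cup from where it was at the start of the episode above 0.03 m).
It also fails if it takes over 61 s, if anything falls off the work surface, if the arm or the gripper's body presses on something with over 40 N, if the wrist force passes 120 N, or if a joint passes its speed limit or range.

ROBOT

A 7-joint arm with a two-finger parallel gripper is mounted at the origin on a cart in front of the work surface, level with it; the furniture and walls round the work are solid. World frame = base frame: x ahead of the robot, y to its left, z up, the work surface at z = 0. Lengths are in m, angles in rad, forces in N, time in s.
With the tool pointing down it reaches from about 0.425 to 0.875 m from the base axis. Payload 4.7 kg.
Tool frame: the origin (TCP) lies midway between the tips of the shut fingers; the grasp point (between the pads) lies 19 mm behind it; z points along the fingers, y is the direction in which the jaws open and shut (so a half turn about z gives the same grasp; the last joint's range is limited). The gripper opens to 87 mm and grips with 3 to 60 N. Pads are 19 mm wide; open, the fingers measure 117 mm over their backs; the gripper's body (75 mm by 190 mm) begins 51 mm behind the grasp point.
Start: joints at [0.014, 0.321, -0.07, 1.45, 0.023, 1.371, -0.057], TCP at [0.65, -0, 0.223] pointing down, gripper open.
Joint ranges: [-2.86, 2.86], [-0.3, 2.09], [-1.38, 1.24], [0.06, 2.45], [-1.56, 4.7], [0.09, 2.05], [-2.69, 2.69]. Speed limits (rad/s): [2.57, 2.57, 3.14, 3.14, 3.14, 3.14, 3.14].

INTERFACE

Orientations are given as a rotation vector (axis times angle).
In Python, from bench import get_state, eyes, job gives the robot as it stands. The module is installed in compiled form; this text tells all that it offers.
- The arm moves only by the shell command python3 -m jog 'ROWS' [FORCE]. ROWS is JSON, a list that holds one entry, the list of rows, each a list of 5 numbers: the opening, from 0 (shut) to 1 (fully open), then the shift along the tool's x, y, z in units of 40 mm (1.0 is 40 mm), then the turn about the tool's z in units of 5 degrees (1.0 is 5 degrees). In form: [[[jaw, dx, dy, dz, turn], ...]]. A call has 1 to 10 rows; each row shifts and turns the commanded pose from where the row before left it, along the tool's axes as they then stand; what a row does not reach is not made up. A row lasts 1/8 s, in which the tool goes at most 62.5 mm and 10.7 degrees, less where a joint would pass 70% of its speed; a pose out of reach is approached as far as the arm can. A call is refused whole if a number of a shift passes 1 or a number of a turn 1, either way. A call with a gripper value outside its range is refused whole. The fingers move at their own pace and stop on an object; FORCE is the grip in N (left out, the last holds). Time passes only in rows, so rows that do not move let the fingers close. It gives the time, the measured TCP pose, the force and the opening at its end, in the units of the state.
- get_state(): the state, without advancing time (a new reading comes with each control period).
- eyes.get_image(name): name is "scene" or "side" or "wrist"; returns (picture, depth): 384x512x3 uint8, red, green, blue; 384x512 float32, m along the optical axis (not along the pixel's ray), 0 where there is no reading.
- eyes.camera_params(name): a dict with "camera_matrix" (3x3 intrinsics, pixels), "k1" (the pictures are not rectified: a ray, as slopes to the right and down, at radius r is drawn at 1 + k1 r^2 times it, then the intrinsics apply), "pose" (4x4, takes a point from camera to world coordinates); the wrist camera has in their place "mount" (4x4, takes a point from camera to tool coordinates, whose origin is the TCP and whose axes are the flange's). Camera axes: x right, y down, z forward; pixel columns grow to the right and rows downward; lengths in m; the calibration is good to about 2 mm. A picture is of the moment at which its call begins: read the wrist's pose just before it. camera_params takes no time and is no camera call.
- job.close_job(): hands the job in, once; it reports no verdict.
The state is a dict: "time": time; "joint_positions": joint angles; "qd": joint speeds; "joint_torque": joint torques, N m; "position": TCP position; "tool_rot": TCP orientation; "ft_force": force on the tool from outside, world axes, zero at the start; "torque": the same for the moment, N m; "grip_width": opening from 0.0 (shut) to 1.0 (fully open).
Only numpy, scipy, OpenCV 4.12 (cv2) and the standard library are available. Lean on these libraries where they do the work, as an engineer would, in place of code of your own. Each camera call takes 0.05 s, during which the arm holds its last target. There are 200 camera calls.

## Working session

There is one attempt and no reset: what is moved stays moved. The work goes in short steps, Python scripts to look and compute and a shell command to move; the robot and the scene stay as the last step left them, time stands still between calls to the robot, and variables do not carry over. Pictures are saved under pics/ and viewed, about 8 in all and at most 12, crops included, and the job is handed in when it is done.

```bash
mkdir -p pics && cat > h.py <<'E'
import numpy as np, cv2
from scipy.spatial.transform import Rotation as R
from bench import get_state, eyes, job
def pose(name, st=None):
    p=eyes.camera_params(name)
    if name!="wrist": return p, np.array(p["pose"])
    st=st or get_state(); T=np.eye(4); T[:3,:3]=R.from_rotvec(st["tool_rot"]).as_matrix(); T[:3,3]=st["position"]
    return p, T@np.array(p["mount"])
def rays(p,T,uv):
    K=np.array(p["camera_matrix"]); uv=np.atleast_2d(np.float64(uv))
    d=np.c_[(uv[:,0]-K[0,2])/K[0,0],(uv[:,1]-K[1,2])/K[1,1]]; r=d.copy()
    for _ in range(15): r=d/(1+p["k1"]*(r**2).sum(1,keepdims=True))
    return T[:3,3], np.c_[r,np.ones(len(r))]@T[:3,:3].T
def onplane(p,T,uv,z):
    o,d=rays(p,T,uv); return o+d*((z-o[2])/d[:,2])[:,None]
def proj(p,T,X):
    K=np.array(p["camera_matrix"]); X=(np.atleast_2d(X)-T[:3,3])@T[:3,:3]; r=X[:,:2]/X[:,2:]
    r=r*(1+p["k1"]*(r**2).sum(1,keepdims=True)); return r*[K[0,0],K[1,1]]+[K[0,2],K[1,2]]
def cloud(p,T,dep):
    v,u=np.mgrid[:dep.shape[0],:dep.shape[1]]; o,d=rays(p,T,np.c_[u.ravel(),v.ravel()])
    return (o+d*dep.ravel()[:,None]).reshape(*dep.shape,3)
def snap(name,tag):
    st=get_state(); im,dep=eyes.get_image(name); p,T=pose(name,st)
    np.savez(f"{tag}.npz",im=im,dep=dep,T=T); cv2.imwrite(f"pics/{tag}.png",im[...,::-1]); return im,dep,p,T
E
python3 - <<'E'
from h import *
a=[snap(n,n+"0") for n in("scene","side","wrist")]
print([x[3][:3,3].round(2) for x in a])
cv2.imwrite("pics/both.png",cv2.resize(np.hstack([a[0][0],a[1][0]])[...,::-1],(800,300)))
print(get_state())
E
```

```text
[array([ 1.72, -0.16,  0.94]), array([0.52, 0.77, 1.23]), array([0.65, 0.07, 0.38])]
{'time': 0.15, 'joint_positions': array([ 0.01409691,  0.32164655, -0.0700786 ,  1.45141451,  0.02263557,
        1.37077466, -0.05688297]), 'qd': array([ 0.00055597, -0.00081529,  0.000665  , -0.00407856, -0.00097981,
        0.00153683, -0.0004052 ]), 'joint_torque': array([ 2.16972071e-04, -4.91794288e+01, -4.04079035e-01, -3.12878716e+01,
       -6.39387709e-02,  4.04033612e-02,  9.90178205e-05]), 'position': array([ 6.49581881e-01, -6.08664332e-05,  2.21706811e-01]), 'tool_rot': array([-2.22072523e+00, -2.22082781e+00,  1.74873431e-03]), 'ft_force': array([ 0.15967933, -0.00752425, -0.32098835]), 'torque': array([-0.01982304, -0.006944  , -0.06355146]), 'grip_width': 0.9994799283113591}
```

View pics/scene0.png

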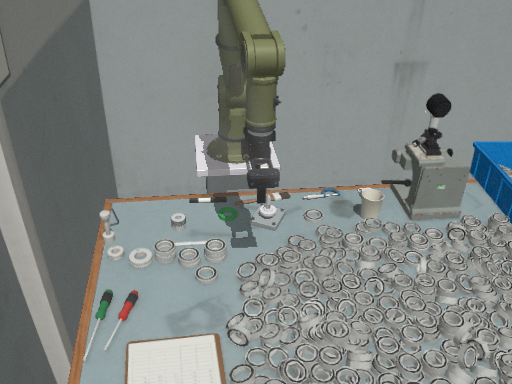

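View pics/side0.png

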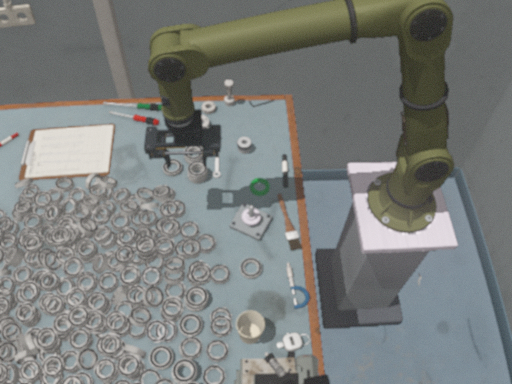

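Candidates for the bearing:
- The lone steel ring at scene (313,215) / side (250,267). It lies in front of the rows beside the stand, so I choose it.
- The green ring at scene (228,214), excluded by its colour.
- White rings at scene (140,258) and (115,253).
- The stacks near scene (165-215,250) and the bulk rows.

For the collar I choose the part at scene (178,220) / side (244,143), on the other side of the stand. The stand itself is at scene (268,212) / side (252,218).

```bash
python3 - <<'E'
from h import *
for n,pts in (("scene",{"bear":(313,215,.014),"col":(178,216,.038),"spin":(268,196,.092),"green":(228,214,.014)}),("side",{"bear":(250,267,.014),"col":(244,142,.038),"spin":(252,210,.092),"green":(260,187,.014)})):
    d=np.load(n+"0.npz"); p,T=pose(n); C=cloud(p,T,d["dep"])
    for k,(u,v,z) in pts.items(): print(n,k,onplane(p,T,(u,v),z).round(3),"depthpt",C[v,u].round(3))
a,b=np.load("scene0.npz")["im"],np.load("side0.npz")["im"]
c1=cv2.resize(a[180:250,150:340],(800,295),interpolation=3); c2=cv2.resize(b[120:290,190:310],(400,567),interpolation=3)
c2=cv2.rotate(c2,cv2.ROTATE_90_CLOCKWISE); c2=cv2.resize(c2,(420,300))
w=cv2.resize(np.load("wrist0.npz")["im"],(380,300))
cv2.imwrite("pics/crop1.png",np.vstack([c1,np.hstack([c2,w])])[...,::-1])
E
```

```text
scene bear [[0.49  0.208 0.014]] depthpt [ 0.47   0.214 -0.001]
scene col [[ 0.485 -0.224  0.038]] depthpt [ 0.478 -0.224  0.033]
scene spin [[0.481 0.059 0.092]] depthpt [0.481 0.059 0.092]
scene green [[ 0.457 -0.065  0.014]] depthpt [ 0.435 -0.064 -0.002]
side bear [[0.485 0.211 0.014]] depthpt [ 0.485  0.204 -0.   ]
side col [[ 0.488 -0.222  0.038]] depthpt [ 0.488 -0.234  0.023]
side spin [[0.475 0.072 0.092]] depthpt [0.475 0.068 0.086]
side green [[ 0.444 -0.059  0.014]] depthpt [ 0.443 -0.07  -0.001]
```

View pics/crop1.png

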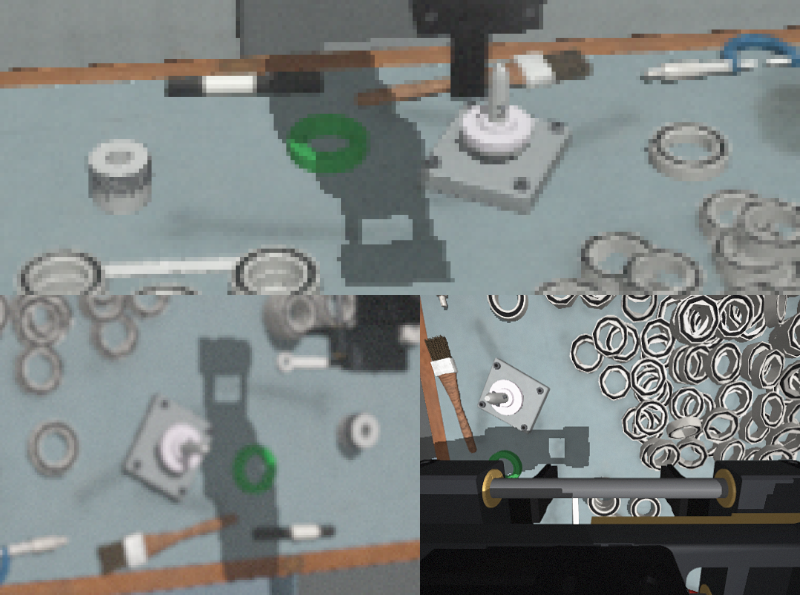

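```bash
python3 -m jog '[[[1,0.7,-0.8,0,0],[1,0.7,-0.8,0,0],[1,0.7,-0.8,0,0],[1,0.7,-0.8,0,0],[1,0.7,-0.8,0,0],[1,0,0,0,0],[1,0,0,0,0]]]'; python3 - <<'E'
from h import *
im,dep,p,T=snap("wrist","w1"); st=get_state(); print(st["position"],st["tool_rot"],st["qd"].round(3),T.round(2))
for n,X in dict(bear=(.487,.21,.014),spin=(.479,.065,.092),seat=(.479,.065,.04)).items(): print(n,proj(p,T,X))
E
```

```text
time: 1.02
position: [0.4904, 0.1394, 0.2226]
tool_rot: [2.221, 2.22, 0.0]
ft_force: [0.5, -0.8, -0.6]
grip_width: 1.002
[0.49064681 0.13891513 0.22249444] [ 2.22256665e+00  2.21945322e+00 -2.64013255e-04] [ 0.007  0.008  0.007 -0.006 -0.005  0.002 -0.   ] [[ 1.   -0.    0.    0.49]
 [ 0.   -0.97 -0.24  0.21]
 [ 0.    0.24 -0.97  0.38]
 [ 0.    0.    0.    1.  ]]
bear [[250.29279097 122.27396171]]
spin [[242.91857757 250.47388773]]
seat [[244.45142364 233.40055891]]
```

View pics/w1.png

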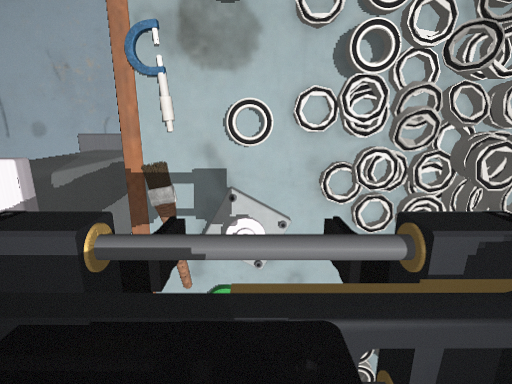

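The wrist picture shows the lone steel bearing at (249,121), where the measured position predicts it. The brush is at (160,190) and the micrometer at (155,80), both clear of the fingers. Next I fit the bearing here and the stand in the first wrist picture.

```bash
python3 - <<'E'
from h import *
def circ(P):
    A=np.c_[2*P[:,:2],np.ones(len(P))]; s=np.linalg.lstsq(A,(P[:,:2]**2).sum(1),rcond=None)[0]
    return s[:2].round(4), np.sqrt(s[2]+s[:2]@s[:2]).round(4)
p=eyes.camera_params("wrist")
d=np.load("w1.npz"); C=cloud(p,d["T"],d["dep"])
m=(np.hypot(C[...,0]-.487,C[...,1]-.21)<.045)&(C[...,2]>.008)&(C[...,2]<.02)
print("bear pts",m.sum(),np.median(C[m],0).round(4)); P=C[m]
hull=cv2.convexHull(P[:,:2].astype(np.float32))[:,0]; print(cv2.minEnclosingCircle(hull),circ(hull))
d=np.load("wrist0.npz"); C=cloud(p,d["T"],d["dep"]); near=np.hypot(C[...,0]-.479,C[...,1]-.063)
for lo,hi,r in((.08,.1,.02),(.055,.068,.025),(.037,.043,.035),(.043,.048,.02),(.014,.021,.08)):
    m=(near<r)&(C[...,2]>lo)&(C[...,2]<hi); P=C[m][:,:2].astype(np.float32)
    if len(P)>5:print(lo,m.sum(),np.median(C[m],0).round(4),cv2.minEnclosingCircle(P),cv2.minAreaRect(P))
im=d["im"]; c=cv2.resize(im[70:190,50:170],(560,560),interpolation=cv2.INTER_CUBIC)
g=cv2.resize(np.load("w1.npz")["im"][80:160,200:300],(240,192))
out=np.zeros((560,800,3),np.uint8); out[:,:560]=c; out[:192,560:]=g; cv2.imwrite("pics/stand.png",out[...,::-1])
E
```

```text
bear pts 1149 [0.4854 0.2129 0.0136]
((0.4859646260738373, 0.21112482249736786), 0.03109627589583397) (array([0.486 , 0.2111]), np.float64(0.0308))
0.08 186 [0.483  0.06   0.0872] ((0.48060548305511475, 0.060000304132699966), 0.007485677022486925) ((0.4816567897796631, 0.06006012484431267), (0.01451645977795124, 0.012362734414637089), 80.24519348144531)
0.055 107 [0.4858 0.0605 0.0624] ((0.4803890287876129, 0.0601239912211895), 0.012528120540082455) ((0.4829338788986206, 0.060219865292310715), (0.019360512495040894, 0.020750556141138077), 6.754900932312012)
0.037 972 [0.4875 0.0624 0.0402] ((0.4799160957336426, 0.05993179231882095), 0.02733796462416649) ((0.4808602035045624, 0.06015443801879883), (0.05169758200645447, 0.052070748060941696), 87.66156768798828)
0.043 236 [0.4857 0.0613 0.045 ] ((0.48065322637557983, 0.0604654885828495), 0.014044122770428658) ((0.48252570629119873, 0.06076701357960701), (0.022736364975571632, 0.02768108993768692), 6.48897647857666)
0.014 3399 [0.493  0.0647 0.0181] ((0.4793291687965393, 0.060116034001111984), 0.06618326157331467) ((0.4803367555141449, 0.0603254958987236), (0.09004843980073929, 0.10002739727497101), 60.74446105957031)
```

View pics/stand.png

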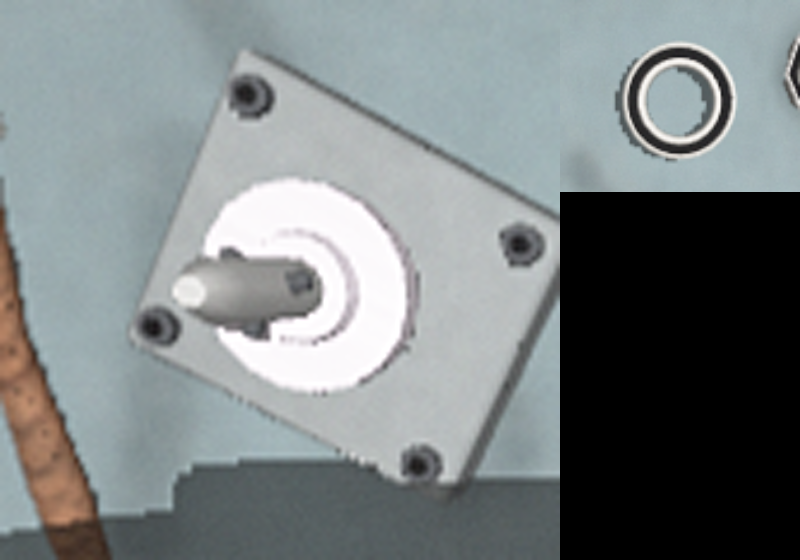

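The stand crop shows the base, white plate, boss and spindle clearly. The base fits 90 x 100 mm and its centre is (0.4803, 0.0603). The bearing centre is (0.486, 0.211) with radius 31 mm, as specified. Now I grasp the bearing.

```bash
python3 -m jog '[[[0.85,0.9,-0.06,0,0],[0.85,0.9,-0.06,0.5,0],[0.85,0,0,1,0],[0.85,0,0,1,0],[0.85,0,0,1,0],[0.85,0,0,1,0],[0.85,0,0,0.7,0],[0.85,0,0,0.2,0],[0.85,0,0,0,0]]]' 25 ; python3 -c "
from h import *
s=get_state();print(s['position'],s['ft_force'])"
```

```text
time: 2.2
position: [0.4858, 0.2114, 0.0065]
tool_rot: [-2.223, -2.22, 0.001]
ft_force: [-0.1, -0.1, 0.7]
grip_width: 0.85
[0.48576588 0.21141438 0.00647231] [-0.14674011 -0.07843636  0.73832667]
```

```bash
python3 -m jog '[[[0.85,0,0,0.08,0],[0.6,0,0,0,0],[0.5,0,0,0,0],[0.5,0,0,0,0],[0.5,0,0,0,0]]]' 25 && python3 -m jog '[[[0.5,0,0,-0.5,0],[0.5,0,0,-1,0],[0.5,0,0,-1,0],[0.5,0,0,-0.5,0],[0.5,0,0,0,0]]]'
```

```text
time: 2.82
position: [0.4853, 0.2122, 0.004]
tool_rot: [2.221, 2.221, 0.0]
ft_force: [-2.9, -0.4, 6.4]
grip_width: 0.698
time: 3.45
position: [0.4863, 0.2123, 0.1246]
tool_rot: [2.22, 2.22, 0.005]
ft_force: [-0.4, 0.9, -2.1]
grip_width: 0.696
```

```bash
python3 -m jog '[[[0.5,-0.75,-0.03,0,0],[0.5,-0.76,-0.03,0,0],[0.5,-0.76,-0.03,0,0],[0.5,-0.76,-0.03,0,0],[0.5,-0.75,-0.03,0,0],[0.5,0,0,0,0],[0.5,0,0,0,0],[0.5,0,0,0,0]]]'; python3 - <<'E'
from h import *
im,dep,p,T=snap("side","s2"); im2,dep2,p2,T2=snap("scene","c2")
print(get_state()["position"])
a=cv2.resize(im[150:270,190:310],(400,400),interpolation=2); b=cv2.resize(im2[140:260,210:330],(400,400),interpolation=2)
cv2.imwrite("pics/held.png",np.hstack([a,b])[...,::-1])
E
```

```text
time: 4.45
position: [0.4789, 0.0619, 0.1228]
tool_rot: [-2.219, -2.223, 0.001]
ft_force: [-0.4, -0.3, -1.7]
grip_width: 0.702
[0.47907848 0.06170236 0.12307816]
```

View pics/held.png

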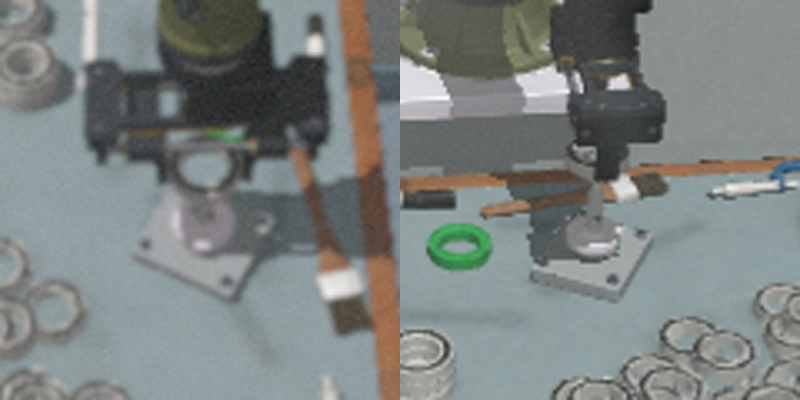

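The bearing is held level right above the spindle in both views. It is at side crop (205,170), with the spindle below it at (205,210). I lower it with force checks.

```bash
python3 -m jog '[[[0.5,-0.01,0.025,0.3,0],[0.5,0,0,0.5,0],[0.5,0,0,0.5,0],[0.5,0,0,0.3,0],[0.5,0,0,0.2,0],[0.5,0,0,0,0]]]'
```

```text
time: 5.3
position: [0.48, 0.0604, 0.0509]
tool_rot: [-2.221, -2.221, 0.001]
ft_force: [-0.4, -1.0, -2.7]
grip_width: 0.7
```

```bash
python3 -m jog '[[[0.5,0,0,0.1,0],[0.5,0,0,0.08,0],[0.5,0,0,0,0],[0.5,0,0,0,0]]]'
```

```text
time: 5.8
position: [0.4803, 0.0603, 0.0443]
tool_rot: [2.221, 2.221, 0.0]
ft_force: [-0.0, -0.5, -2.1]
grip_width: 0.7
```

```bash
python3 -m jog '[[[0.5,0,0,0.05,0],[0.5,0,0,0.03,0],[0.5,0,0,0,0],[0.5,0,0,0,0]]]'
```

```text
time: 6.3
position: [0.4804, 0.0604, 0.0412]
tool_rot: [2.221, 2.221, 0.001]
ft_force: [-0.9, -0.3, 2.4]
grip_width: 0.699
```

Contact: 4.5 N up, so the bearing is on the plate. I release and retract.

```bash
python3 -m jog '[[[0.8,0,0,0,0],[0.9,0,0,0,0],[0.9,0,0,0,0],[0.9,0,0,-0.5,0],[0.9,0,0,-1,0],[0.9,0,0,-1,0],[0.9,0,0,-1,0],[0.9,0,0,-0.6,0],[0.9,0,0,0,0]]]'; python3 -m jog '[[[1,-0.9,0,0,0],[1,-0.9,0,0,0],[1,0,0,0,0],[1,0,0,0,0]]]'; python3 - <<'E'
from h import *
im,dep,p,T=snap("wrist","w3"); C=cloud(p,T,dep); print(get_state()["position"])
r=np.hypot(C[...,0]-.4803,C[...,1]-.0603)
m=(r<.042)&(C[...,2]>.045)&(C[...,2]<.063); P=C[m][:,:2].astype(np.float32); print(m.sum(),np.percentile(C[m][:,2],[5,50,95]),cv2.minEnclosingCircle(P))
X=C[m&(abs(C[...,2]-.054)<.004)]; A=np.c_[X[:,:2],np.ones(len(X))]; print("plane",np.linalg.lstsq(A,X[:,2],rcond=None)[0])
rr=np.hypot(C[...,0]-.487,C[...,1]+.223); m=(rr<.035)&(C[...,2]>.034)&(C[...,2]<.042); print("collar",m.sum(),cv2.minEnclosingCircle(C[m][:,:2].astype(np.float32)) if m.sum()>5 else proj(p,T,(.487,-.223,.038)))
cv2.imwrite("pics/w3c.png",im[...,::-1])
E
```

```text
time: 7.42
position: [0.4816, 0.0606, 0.2069]
tool_rot: [2.219, 2.219, 0.005]
ft_force: [0.3, -0.5, 0.4]
grip_width: 0.899
time: 7.92
position: [0.4796, -0.011, 0.2038]
tool_rot: [-2.22, -2.221, 0.001]
ft_force: [-1.0, 0.2, 0.4]
grip_width: 1.001
[ 0.47979056 -0.01056171  0.20408206]
1780 [0.04570438 0.05350819 0.05508761] ((0.4823741018772125, 0.05909533426165581), 0.03110136277973652)
plane [-0.00137649 -0.00016656  0.05426429]
collar 0 [[258.38799844 329.489272  ]]
```

View pics/w3c.png

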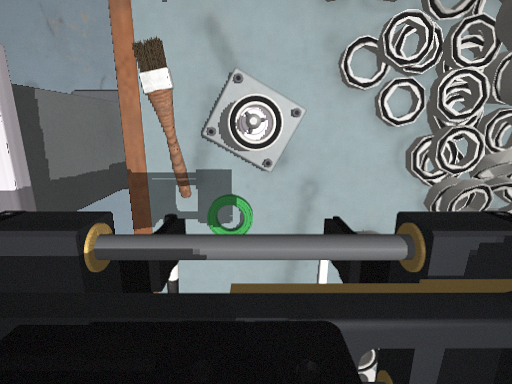

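The bearing sits flat on the plate around the spindle at pixel (253,121). Its top is at 0.0535 m against the expected 0.054 m, with no tilt. Now the collar.

```bash
python3 -m jog '[[[0.75,-1,0.02,0,0],[0.75,-1,0.03,0,0],[0.75,-1,0.03,0,0],[0.75,-1,0.03,0,0],[0.75,-1,0.03,0,0],[0.75,-1,0.03,0,0],[0.75,-1,0,0,0],[0.75,0,0,0,0],[0.75,0,0,0,0]]]'; python3 - <<'E'
from h import *
im,dep,p,T=snap("wrist","w4"); C=cloud(p,T,dep); print(get_state()["position"])
rr=np.hypot(C[...,0]-.487,C[...,1]+.223)
m=(rr<.04)&(C[...,2]>.033)&(C[...,2]<.043); print("collar",m.sum(),np.median(C[m],0),cv2.minEnclosingCircle(C[m][:,:2].astype(np.float32)))
cv2.imwrite("pics/w4c.png",im[...,::-1])
E
```

```text
time: 9.1
position: [0.4876, -0.2899, 0.2044]
tool_rot: [-2.218, -2.223, -0.001]
ft_force: [0.2, 0.3, -0.1]
grip_width: 0.749
[ 0.48774759 -0.28950034  0.20458712]
collar 1007 [ 0.49106308 -0.22366099  0.03796403] ((0.4908265173435211, -0.22414715588092804), 0.023304112255573273)
```

View pics/w4c.png

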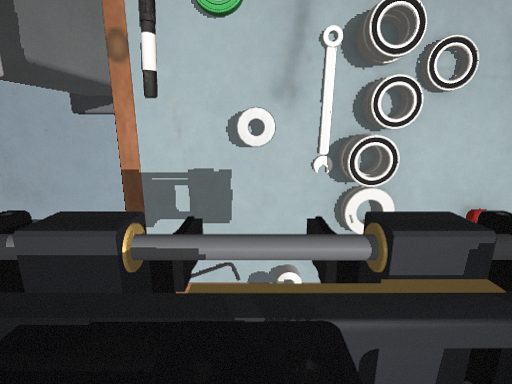

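The collar is at (255,127) in the picture, world (0.4908, -0.2241), top 38 mm and radius 23 mm, both matching the spec. Before descending I check that the plug gauge is clear of the gripper body.

```bash
python3 - <<'E'
from h import *
for n,u in(("side",(229,86)),("scene",(105,215))):
    p,T=pose(n); print(n,onplane(p,T,u,.1))
    C=cloud(p,T,np.load(n+"0.npz")["dep"]); m=(C[...,2]>.06)&(C[...,2]<.11)&(C[...,1]<-.1)&(C[...,0]>.4)&(C[...,0]<.75); P=C[m]; print(m.sum()); 
    if m.sum(): q=P[P[:,1]<-.28]; print(q.min(0) if len(q) else 0,q.max(0) if len(q) else 0)
print(get_state()["joint_positions"])
E
```

```text
side [[ 0.53348989 -0.42040017  0.1       ]]
91
[ 0.40148369 -0.62146187  0.06062195] [ 0.54730134 -0.41923537  0.10547526]
scene [[ 0.54425403 -0.43373891  0.1       ]]
456
[ 0.40003163 -0.62278851  0.06019123] [ 0.61290224 -0.42425734  0.10978592]
[ 0.30538079  0.1537817   0.20477515  1.69430805 -0.03334224  1.29758638
  0.51967921]
```

The gauge is 0.2 m away in y, so the way down is clear.

```bash
python3 -m jog '[[[0.75,0.82,0.04,0,0],[0.75,0.82,0.04,0.5,0],[0.75,0,0,1,0],[0.75,0,0,1,0],[0.75,0,0,1,0],[0.75,0,0,0.9,0],[0.75,0,0,0.5,0],[0.75,0,0,0,0],[0.75,0,0,0,0]]]'
```

```text
time: 10.28
position: [0.4913, -0.2254, 0.01]
tool_rot: [2.219, 2.222, 0.002]
ft_force: [-0.7, 0.5, 0.1]
grip_width: 0.747
```

```bash
python3 -m jog '[[[0.5,0,0,0,0],[0.4,0,0,0,0],[0.4,0,0,0,0],[0.4,0,0,0,0],[0.4,0,0,0,0]]]' 45 && python3 -c "
from h import *
s=get_state();print(s['position'],s['joint_positions'])"
```

```text
time: 10.9
position: [0.4901, -0.2262, 0.0095]
tool_rot: [-2.222, -2.221, 0.0]
ft_force: [-2.5, 0.7, 5.6]
grip_width: 0.505
[ 0.49012121 -0.22616418  0.00953283] [ 0.2507171   0.29725952  0.14956131  1.94841526 -0.05571584  0.89994758
  0.42824472]
```

```bash
python3 -m jog '[[[0.4,0,0,-0.5,0],[0.4,0,0,-0.9,0],[0.4,0,0,-0.9,0],[0.4,0.2,0,-0.7,0],[0.4,0.9,-0.04,0,0],[0.4,1,-0.05,0,0],[0.4,1,-0.05,0,0],[0.4,1,-0.05,0,0],[0.4,1,-0.05,0,0]]]' && python3 -m jog '[[[0.4,1,0,0,0],[0.4,1,0,0,0],[0.4,0,0,0,0],[0.4,0,0,0,0],[0.4,0,0,0,0]]]'; python3 - <<'E'
from h import *
im,dep,p,T=snap("side","s5"); im2,dep2,p2,T2=snap("scene","c5")
s=get_state(); print(s["position"],s["ft_force"],s["joint_positions"][6])
a=cv2.resize(im[150:270,190:310],(400,400),interpolation=2); b=cv2.resize(im2[140:260,210:330],(400,400),interpolation=2)
cv2.imwrite("pics/held2.png",np.hstack([a,b])[...,::-1])
for n,pp,TT in(("side",p,T),("scene",p2,T2)): print(n,proj(pp,TT,[(.4803,.0603,.092),(.4803,.0603,s["position"][2]-.0095)]))
E
```

```text
time: 12.02
position: [0.4802, -0.0207, 0.1285]
tool_rot: [-2.221, -2.221, 0.0]
ft_force: [0.6, -0.1, -2.0]
grip_width: 0.511
time: 12.65
position: [0.4806, 0.0566, 0.1287]
tool_rot: [2.224, 2.219, -0.001]
ft_force: [0.6, -0.8, -3.0]
grip_width: 0.507
[0.48066312 0.05687745 0.12886802] [ 0.27029625 -0.15804923 -1.96731496] -0.17909460335536562
side [[250.06941079 206.66714452]
 [250.200633   201.45882362]]
scene [[268.48557224 195.91276238]
 [268.82164882 188.57909295]]
```

View pics/held2.png

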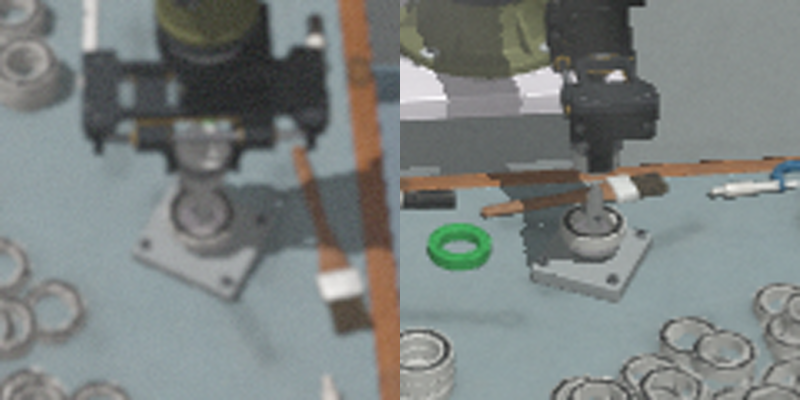

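The collar hangs upright above the spindle and the bearing is still flat below it. I lower it onto the spindle.

```bash
python3 -m jog '[[[0.4,0.05,0,0.3,0],[0.4,0,0,0.3,0],[0.4,0,0,0.2,0],[0.4,0,0,0.15,0],[0.4,0,0,0.15,0],[0.4,0,0,0,0],[0.4,0,0,0,0]]]'
```

```text
time: 13.62
position: [0.4805, 0.06, 0.085]
tool_rot: [-2.221, -2.221, 0.0]
ft_force: [-0.3, 0.8, -2.5]
grip_width: 0.508
```

```bash
python3 -m jog '[[[0.4,0,0,0.1,0],[0.4,0,0,0.1,0],[0.4,0,0,0.07,0],[0.4,0,0,0.05,0],[0.4,0,0,0,0],[0.4,0,0,0,0]]]'
```

```text
time: 14.38
position: [0.4801, 0.0594, 0.0723]
tool_rot: [-2.222, -2.221, 0.002]
ft_force: [-4.4, -2.0, 4.5]
grip_width: 0.506
```

```bash
python3 -m jog '[[[0.4,0,0,0.03,0],[0.4,0,0,0,1],[0.4,0,0,0,1],[0.4,0,0,0,0]]]'; for i in 1; do :; done; python3 -m jog '[[[0.4,0,0,0,1],[0.4,0,0,0,1],[0.4,0,0,0,0]]]'; python3 -m jog '[[[0.4,0,0,0,1],[0.4,0,0,0,1],[0.4,0,0,0,0]]]'; python3 -m jog '[[[0.4,0,0,0,1],[0.4,0,0,0,1],[0.4,0,0,0,0]]]'
```

```text
time: 14.88
position: [0.4802, 0.0585, 0.0721]
tool_rot: [2.407, 2.017, -0.003]
ft_force: [-7.5, -4.8, 10.7]
grip_width: 0.507
time: 15.25
position: [0.4801, 0.0582, 0.0722]
tool_rot: [2.574, 1.799, -0.004]
ft_force: [-8.3, -4.8, 12.2]
grip_width: 0.509
time: 15.62
position: [0.48, 0.058, 0.0722]
tool_rot: [2.721, 1.568, -0.004]
ft_force: [-7.3, -5.8, 11.0]
grip_width: 0.508
time: 16.0
position: [0.4799, 0.0581, 0.0722]
tool_rot: [2.847, 1.325, -0.004]
ft_force: [-8.2, -5.2, 12.6]
grip_width: 0.507
```

```bash
python3 -m jog '[[[0.4,-0.03,-0.01,0,1],[0.4,0,0,0,1],[0.4,0,0,0,0]]]'; python3 -m jog '[[[0.4,0,0,0,1],[0.4,0,0,0,1],[0.4,0,0,0,0]]]';  python3 -m jog '[[[0.4,0,0,0,1],[0.4,0,0,0,1],[0.4,0,0,0,0]]]'
```

```text
time: 16.38
position: [0.4796, 0.0579, 0.0722]
tool_rot: [2.951, 1.072, -0.001]
ft_force: [-6.1, -3.1, 9.8]
grip_width: 0.507
time: 16.75
position: [0.4795, 0.0579, 0.0721]
tool_rot: [3.034, 0.811, -0.001]
ft_force: [-5.5, -4.3, 10.0]
grip_width: 0.507
time: 17.12
position: [0.4795, 0.0584, 0.0714]
tool_rot: [3.093, 0.544, -0.0]
ft_force: [-4.2, -2.0, 4.1]
grip_width: 0.507
```

The upward force fell and z dropped, so the pins may be at the keyways. I turn a bit further and press.

```bash
python3 -m jog '[[[0.4,0,0,0,1],[0.4,0,0,0.05,1],[0.4,0,0,0.05,0],[0.4,0,0,0.05,0],[0.4,0,0,0,0]]]'
```

```text
time: 17.75
position: [0.4785, 0.06, 0.0641]
tool_rot: [-3.129, -0.276, 0.003]
ft_force: [-3.2, 1.9, -3.0]
grip_width: 0.507
```

```bash
python3 -m jog '[[[0.4,0,0,0.07,0],[0.4,0,0,0.06,0],[0.4,0,0,0.05,0],[0.4,0,0,0,0],[0.4,0,0,0,0]]]' 60
```

```text
time: 18.38
position: [0.4784, 0.0599, 0.0575]
tool_rot: [-3.129, -0.275, 0.003]
ft_force: [-6.9, 0.4, 3.6]
grip_width: 0.505
```

```bash
python3 -m jog '[[[0.4,0,0,0.03,0],[0.4,0,0,0.03,0],[0.4,0,0,0.03,0],[0.4,0,0,0,0],[0.4,0,0,0,0]]]'
```

```text
time: 19.0
position: [0.4789, 0.06, 0.0572]
tool_rot: [-3.129, -0.275, 0.003]
ft_force: [-15.8, -1.2, 26.3]
grip_width: 0.508
```

```bash
python3 -m jog '[[[0.4,-0.03,-0.005,0,0],[0.4,0,0,0,0],[0.4,0,0,0,0],[0.4,0,0,0,0]]]'; python3 - <<'E'
from h import *
im,dep,p,T=snap("side","s6"); im2,dep2,p2,T2=snap("scene","c6")
s=get_state(); print(s["position"],s["ft_force"],s["torque"])
a=cv2.resize(im[150:270,190:310],(400,400),interpolation=2); b=cv2.resize(im2[150:250,220:320],(400,400),interpolation=2)
cv2.imwrite("pics/end.png",np.hstack([a,b])[...,::-1])
for pp,TT,dd in((p,T,dep),(p2,T2,dep2)):
    C=cloud(pp,TT,dd); r=np.hypot(C[...,0]-.4803,C[...,1]-.0603)
    m=(r<.036)&(r>.024)&(C[...,2]>.04)&(C[...,2]<.06); print("bearing top",m.sum(),np.percentile(C[m][:,2],[50,80,90,95]).round(4))
    m=(r<.007)&(C[...,2]>.075)&(C[...,2]<.1); print("top",m.sum(),np.percentile(C[m][:,2],[50,90]).round(4) if m.sum() else 0)
E
```

```text
time: 19.5
position: [0.4787, 0.06, 0.0572]
tool_rot: [-3.129, -0.275, -0.001]
ft_force: [-13.0, -0.5, 22.3]
grip_width: 0.504
[0.47871827 0.05996883 0.05720634] [-11.75485594  -0.15708815  22.92725307] [ 0.08747131  2.88931294 -0.06062147]
bearing top 20 [0.0477 0.0493 0.05   0.0508]
top 0 0
bearing top 85 [0.0474 0.0501 0.0519 0.055 ]
top 16 [0.0872 0.0926]
```

View pics/end.png

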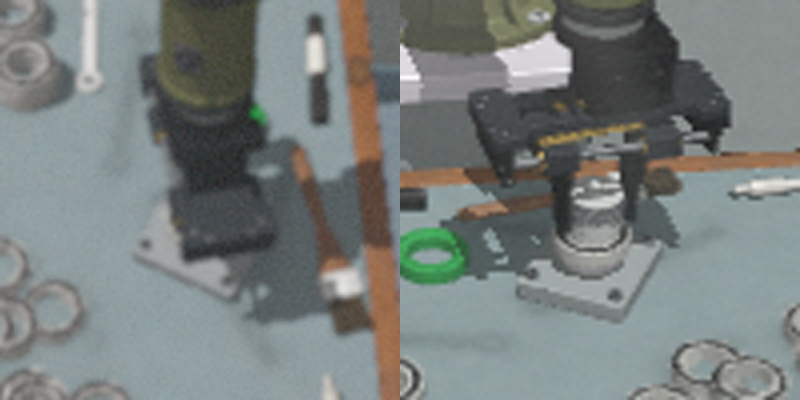

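The collar is gripped down on the bearing around the spindle, at (600,215) in the right half. The bearing top is at about 0.0475 m, so the plate is pressed about 6.5 mm. The TCP stopped against a hard stop at 0.0572 m with about 23 N. Handing in.

```bash
python3 -c "
from bench import job,get_state
print(get_state()['qd'].round(4)); print(job.close_job())"
```

```text
[ 0.0006 -0.001   0.0001 -0.0008  0.0013  0.0003  0.0003]
the job is handed in; nothing more can be done
None
```

The lone bearing is on the spring plate and released. The collar is over the spindle, its keyways found by feel after about 80° of turning, and it is pushed home with 60 N grip. I handed in at about 19.6 s with the gripper still holding it.

**Last checks:**
- **Push home:** the collar met a firm stop, with about 23 N upward on the tool.
- **Spring plate:** the bearing top read about 47.5 mm, so the plate is pressed about 6.5 mm (5 mm needed).
- **Collar height:** its centre is about 25 mm below the spindle top, estimated from the tool height (24 mm needed).
- **Stillness:** the arm was at rest. The other things on the bench looked undisturbed, though I did not measure them.

**Checks that disagreed:**
- **Travel:** the hand moved about 15 mm from pins to home, not 16.5 mm. That may be slight slip in the grip or flex.
- **Side load:** a sideways force of about 12 N (moment about 2.9 N m) remained at the end. I only partly relieved it by shifting the tool.
- **Bearing position:** right after placing, it read about 2.4 mm off the stand axis, within the 4 mm limit. I did not measure its centring again with the collar on.

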